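# Set the dust-extraction manifold for the next job

### The arm

A 6-joint arm with a two-finger parallel gripper is mounted at the origin on a cart in front of the work surface, level with it; the furniture and walls round the work are solid. World frame = base frame: x ahead of the robot, y to its left, z up, the work surface at z = 0. Lengths are in mm, angles in rad, forces in N, time in s.
With the tool pointing down it reaches from about 275 to 1000 mm from the base axis. Payload 8.4 kg.
Tool frame: the origin (TCP) lies at the very end of the fingers, on their centre line; the grasp point (between the pads) lies 19 mm behind it; z points along the fingers, y is the direction in which the jaws open and shut (so a half turn about z gives the same grasp; the last joint's range is limited). The gripper opens to 85 mm and grips with 20 to 120 N. Pads are 22 mm wide; open, the fingers measure 114 mm over their backs; the gripper's body (76 mm by 85 mm) begins 54 mm behind the grasp point. The pads swing forward as they close: fully open they stand 13 mm farther back than shut.
Start: joints at [-1.253, 0.353, 1.633, -0, 1.155, -0.002], TCP at [196.484, -593.314, 231.281] pointing down, gripper open.
Joint ranges: [-2.63, 2.63], [-0.92, 2.1], [0.06, 2.66], [-1.3, 4.44], [0, 2.69], [-3.02, 3.02]. Speed limits (rad/s): [2.22, 2.22, 2.79, 3.14, 3.14, 3.14].

### API

Orientations are given as [roll, pitch, yaw] about the fixed x, y, z axes, in that order (R = Rz(yaw) Ry(pitch) Rx(roll)).
In Python, from rig import sense, grab_frame, get_calibration, sign_off, boxes_of, trace gives the robot as it stands.
- The arm moves only by the tool servo_tool, never from a script. Its argument "rows" is a list of rows, each a list of 3 entries, a list of its own where there are three numbers: the finger opening in mm, from 0 to 85.4, then the shift along the tool's x, y, z in mm, then the turn, a rotation vector about the tool's x, y, z in degrees. A call has 1 to 8 rows; each row shifts and turns the commanded pose from where the row before left it, along the tool's axes as they then stand; what a row does not reach is not made up. A row lasts 1/8 s, in which the tool goes at most 62.5 mm and 10.7 degrees, less where a joint would pass 70% of its speed; a pose out of reach is approached as far as the arm can. A call is refused whole if a number of a shift passes 62.5 or a number of a turn 10.7, either way. A call with a gripper value outside its range is refused whole. The fingers move at their own pace and stop on an object; "force" is the grip in N (left out, the last holds). Time passes only in rows, so rows that do not move let the fingers close. It gives the time, the measured TCP pose, the force and the opening at its end, in the units of the state.
- sense(): the state, without advancing time (a new reading comes with each control period).
- grab_frame(name): name is "side" or "top" or "wrist"; returns the picture (400x640x3 uint8, blue, green, red); there is no depth.
- get_calibration(name): a dict with "intrinsics" (3x3 intrinsics, pixels), "world_to_cam" (4x4, takes a point from world to camera coordinates). Camera axes: x right, y down, z forward; pixel columns grow to the right and rows downward; lengths in mm; the calibration is good to about 2 mm. A picture is of the moment at which its call begins: read the wrist's pose just before it. get_calibration takes no time and is no camera call; for the wrist camera it gives the pose at the moment of the call.
- sign_off(): hands the job in, once; it reports no verdict.
Trained networks look in the newest picture that a camera, given by its name, has taken for a name from the list of things; names that differ only in an ending like _2 or _b are one class to them, and where a whole thing is asked for, a point or a joint stands for the part that bears it (a point fixed in the world has none). Each returns a list of dicts, best first, with "conf" (0 to 1); they miss things now and then, are a little off and sometimes report something else, mostly with a low value. They report only what shows in the picture. A call takes as long as a camera call.
- boxes_of(camera, thing): "centre" ([x, y, z] in mm, in the coordinates of the camera as it stood for that picture, good to about 4 mm: the middle of the surface that is visible of it).
- trace(camera, thing): "mask" (400x640 bool, what is visible of it).
The state is a dict: "clock": time; "qpos": joint angles; "qvel": joint speeds; "joint_efforts": joint torques, N m; "eef_pos": TCP position; "tcp_rot": TCP orientation; "contact_force": force on the tool from outside, world axes, zero at the start; "wrist_torque": the same for the moment, N m; "opening": opening from 0.0 (shut) to 1.0 (fully open).
Only numpy, scipy, OpenCV 4.12 (cv2) and the standard library are available. Lean on these libraries where they do the work, as an engineer would, in place of code of your own. Each camera call takes 0.05 s, during which the arm holds its last target. There are 200 camera calls.

### The job

Set the dust extraction: under the overhead duct, push the spokes of the star wheel round clockwise, one after another, until its red spoke points at the yellow arrow. Only then pull the stiff slide gate out by its orange handle until its front edge is level with the yellow set clip on the rail. Leave the wheel at the arrow, and do not disturb the tin, offcut and white pot on the bench.

Things in the scene. Friction and masses are not known exactly. Their poses are not given: they have to be found in the camera images.
- manifold: dust-extraction manifold on a 12 mm plywood board 570 mm wide, fixed to the bench; place and yaw vary. Origin at its foot; at yaw 0 x points away from the robot, y left, z up. A blue console at y -209 to 27 mm carries the star wheel on a face that rises away from the robot at 30 degrees; a round duct on two legs bridges it; the left leg stands on the slide gate's housing
- duct_under (a point): lowest point of the duct's level run above the wheel, z 280 mm. Run along manifold y, 100 mm diameter, axis 50 mm above this point; its legs, also 100 mm, stand at manifold x 16, y -270 and y 130 mm. The wheel lies under it: a vertical tool strikes the duct, so reach in from the robot's side with the tool tilted 30 to 40 degrees, its upper end towards the robot
- wheel_hub (a point): centre of the star wheel, in its spokes' plane; manifold (47.5, -90, 101) mm. Its axis leans 30 degrees towards the robot: manifold direction (-0.5, 0, 0.866). Hub of 26 mm radius, 14 mm above and below the plane. The face lies 30 mm below the plane, a 4 mm disc on it: a fingertip may go 15 mm past the plane. Push in the lower half, near the robot, 55 to 70 mm from the axis
- red_tip (a point): centre of the red ball on the red spoke, 85 mm from the wheel's axis. There are five round spokes, 72 degrees apart and 13 mm thick, each ending in a ball of 23 mm diameter; the other four are steel with black balls
- arrow_tip (a point): point of the yellow arrow painted on the sloping face just left of the wheel, aimed at the hub from manifold +y; 90 mm from the axis, 30 mm below the spoke plane
- star_wheel (a joint): wheel angle in rad, growing clockwise as seen from above: 0 = red spoke points right (manifold -y), pi/2 = down the slope to the robot, pi = left (manifold +y) at the yellow arrow. Starts at 0.25 to 1.55, stops at 0 and 3.9. It stays where it is left; friction about 0.25 N m (4 N at 62 mm)
- gate_plate (a joint): how far the steel slide gate is pulled out, in m: 0 = shut, grows towards the robot (manifold -x), stop at 0.07. Starts at 0 to 0.006. Stiff: about 8 N sliding friction; it stays where it is left
- gate_handle (a point): grip point of the gate's orange handle, an upright block 26 (manifold x) x 36 (y) x 52 mm, top at z 103, foot on the gate plate at z 51; the point is on its centre line at z 83 mm. Nothing is above it; the duct's left leg begins 76 mm behind it when shut. Can be pinched from above closing along manifold y; moves with the gate
- gate_edge (a point): middle of the front (robot-side) edge of the gate plate, a 12 mm high lip at z 48 mm; 29 mm in front of the handle's centre; moves with the gate
- gate_rail (a point): robot-side end, on the top, of the left of two fixed aluminium rails, 12 mm wide, tops at z 56 mm, that guide the gate along manifold x at manifold y 72 and 188 mm; black ticks on it every 5 mm
- set_clip: yellow set clip on the left rail, does not move during the work: a cross bar 4 mm in x, 20 mm in y, up to z 66 mm. Origin on the rail top at the bar's middle, 58 mm left of the gate's centre line, axes as the manifold's. The gate is set when gate_edge has the same manifold x as this origin, 32 to 48 mm from shut; the edge can pass it
- tin: bystander: loose green and white screw tin, 71 mm diameter, 50 mm high, origin under its centre
- pot: bystander: loose white enamel pot, 79 mm diameter, 88 mm high, origin under its centre
- offcut: bystander: loose red-brown wooden offcut, 56 x 95 x 30 mm, origin under its centre

How it is judged (in metres and radians):
On the way:
1. the red spoke points at the yellow arrow (within 0.10 rad) while the gate is still shut (less than 12 mm out) (value of joint star_wheel between 3.04 and 3.24 rad and value of joint gate_plate below 0.012 m), for 0.2 s.
At the end, for the whole second after the job is handed in: The red spoke points at the yellow arrow within 0.10 rad (joint 3.04 to 3.24), the gate's front edge is within 5 mm of the set clip along the gate's travel, and both are at rest (value of joint star_wheel between 3.04 and 3.24 rad and x of gate_edge in the frame of set_clip between -0.005 and 0.005 m and velocity of joint gate_plate between -0.01 and 0.01 m/s and velocity of joint star_wheel between -0.05 and 0.05 rad/s); the robot touches nothing.
It fails at once if the tin, the offcut or the white pot is moved more than 30 mm (distance of any of tin, offcut, pot from where it was at the start of the episode above 0.03 m).
It also fails if it takes over 72 s, if anything falls off the work surface, if the arm or the gripper's body presses on something with over 40 N, if the wrist force passes 120 N, or if a joint passes its speed limit or range.

## Working session

There is one attempt and no reset: what is moved stays moved. The work goes in short steps, Python scripts to look and compute and a tool call to move; the robot and the scene stay as the last step left them, time stands still between calls to the robot, and variables do not carry over. Pictures are saved under pics/ and viewed, about 8 in all and at most 12, crops included, and the job is handed in when it is done.

Besides the shell and the picture viewer there is one more tool, called after "Request:" as name([rows], argument=value, ...), one row to a line, values as JSON. servo_tool: Moves the arm, as the interface text tells. Its arguments: {"type":"object","properties":{"rows":{"type":"array","items":{"type":"array"}},"force":{"type":"number"}},"required":["rows"]}

```bash
mkdir -p pics; ls
cat > h.py <<'E'
import numpy as np, cv2
from rig import *
from scipy.spatial.transform import Rotation as R
def w(cam,p):
    T=get_calibration(cam)["world_to_cam"]; T=np.array(T); return (np.linalg.inv(T)@np.r_[p,1])[:3]
def proj(cam,P):
    c=get_calibration(cam);K=np.array(c["intrinsics"]);T=np.array(c["world_to_cam"])
    q=K@(T@np.r_[P,1])[:3]; return q[:2]/q[2]
E
python3 - <<'E'
from h import *
for cam in ["side","top"]:
    im=grab_frame(cam); cv2.imwrite(f"pics/{cam}0.png",im)
    for t in ["manifold","red_tip","wheel_hub","arrow_tip","gate_handle","gate_edge","gate_rail","set_clip","duct_under","tin","pot","offcut"]:
        for b in boxes_of(cam,t)[:2]:
            P=w(cam,b["centre"]); print(cam,t,round(b["conf"],2),P.round(0),proj(cam,P).round(0))
print(sense())
E
```

```text
pics
side manifold 0.68 [581. 120.  84.] [299. 218.]
side red_tip 0.34 [584. 118.  84.] [299. 217.]
side wheel_hub 0.58 [580. 119.  86.] [299. 218.]
side arrow_tip 0.95 [578. 120.  85.] [299. 218.]
side arrow_tip 0.54 [516. 171.  52.] [282. 237.]
side gate_handle 0.97 [517. 165.  56.] [284. 236.]
side gate_edge 0.95 [517. 167.  52.] [284. 237.]
side gate_edge 0.44 [ 424. -325.   35.] [423. 273.]
side gate_rail 0.75 [581. 120.  84.] [299. 218.]
side gate_rail 0.69 [519. 163.  54.] [285. 236.]
side duct_under 0.77 [577. 121.  84.] [298. 219.]
side tin 0.67 [ 384. -145.   50.] [370. 276.]
side tin 0.17 [518. 169.  52.] [283. 236.]
side pot 0.93 [428. 403.  53.] [213. 251.]
side offcut 0.98 [ 425. -326.   34.] [423. 273.]
top manifold 0.85 [592.  94.  95.] [301. 207.]
top red_tip 0.58 [634. -54. 109.] [351. 194.]
top red_tip 0.17 [593.  94.  94.] [301. 207.]
top wheel_hub 0.86 [595.  96.  93.] [300. 207.]
top arrow_tip 0.71 [589.  95.  96.] [300. 208.]
top gate_handle 0.85 [519. 164.  50.] [276. 236.]
top gate_edge 0.72 [517. 164.  51.] [276. 236.]
top gate_rail 0.97 [591.  97.  93.] [30
[... 353 characters left out ...]
. -321.   34.] [442. 270.]
{'clock': 1.3, 'qpos': array([-1.25343125e+00,  3.53005902e-01,  1.63342491e+00, -1.20857446e-06,
        1.15518897e+00, -2.40383906e-03]), 'qvel': array([-0.00084924,  0.00098092, -0.00065707, -0.00116637, -0.00073903,
       -0.00107211]), 'joint_efforts': array([-3.13327393e-03, -6.05183029e+01, -3.42435086e+01, -2.77223426e-04,
        1.21577388e-03, -5.42153782e-05]), 'eef_pos': array([ 196.4615136 , -593.30975318,  231.26660419]), 'tcp_rot': array([-3.14156553e+00,  1.04047200e-06,  3.19769402e-01]), 'contact_force': array([-0.76683116,  0.96541505, -0.41453318]), 'wrist_torque': array([ 0.00125529, -0.05583988, -0.02270542]), 'opening': 1.0007625748500084}
```

Run:
```python
import cv2
a=cv2.imread("pics/side0.png")[150:310,200:460];b=cv2.imread("pics/top0.png")[140:300,180:460]
cv2.imwrite("pics/a.png",cv2.resize(a,None,fx=3,fy=3,interpolation=2));cv2.imwrite("pics/b.png",cv2.resize(b,None,fx=2.85,fy=2.85,interpolation=2))
```

```text
(no output)
```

View pics/a.png

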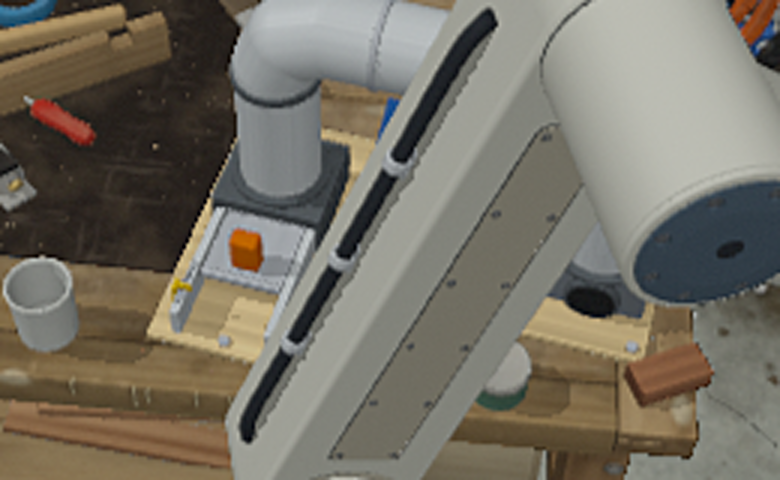

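View pics/b.png

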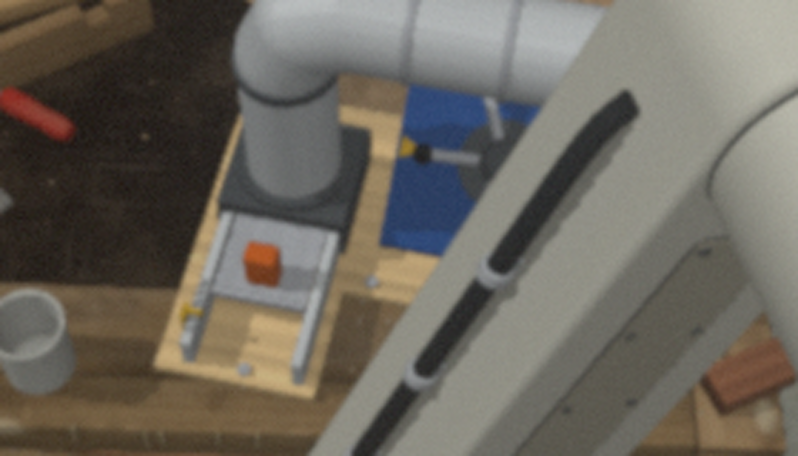

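```bash
cat >> h.py <<'E'
def pose():
    s=sense(); return np.array(s["eef_pos"]),R.from_euler("xyz",s["tcp_rot"])
def tilt(yaw,a): # tool x ahead at yaw, tool z leaning ahead by a deg
    return R.from_euler("z",yaw)*R.from_euler("y",-a,degrees=True)*R.from_euler("x",180,degrees=True)
def rel(P,Q=None,base=None):
    p,q=base or pose(); d=q.inv().apply(np.array(P)-p); r=(q.inv()*Q).as_rotvec(degrees=True) if Q is not None else np.zeros(3)
    print("total shift(in start tool axes)",d.round(1),"turn",r.round(1),"min rows",max(abs(d).max()/62.5,np.linalg.norm(d)/62.5,np.linalg.norm(r)/10.7).round(1))
    return d,r
E
python3 - <<'E'
from h import *
p,q=pose()
c=get_calibration("wrist"); T=np.linalg.inv(np.array(c["world_to_cam"]))
print("cam in tool",q.inv().apply(T[:3,3]-p).round(1)); print((q.inv().as_matrix()@T[:3,:3]).round(2)); print(c["intrinsics"])
Q=tilt(0,30); print(Q.as_matrix().round(2))
rel([330,-80,380],Q)
# world shift after only rotating
rel([330,-80,380],None,base=(p,Q))
E
```

```text
cam in tool [  77.9    0.2 -141.4]
[[ 0.   -0.95 -0.31]
 [ 1.    0.    0.  ]
 [-0.   -0.31  0.95]]
[[314.2595115    0.         321.32208355]
 [  0.         314.2595115  203.32809537]
 [  0.           0.           1.        ]]
[[ 0.87 -0.    0.5 ]
 [ 0.   -1.   -0.  ]
 [ 0.5   0.   -0.87]]
total shift(in start tool axes) [ 288.1 -445.3 -148.7] turn [-4.8 29.7 17.9] min rows 8.8
total shift(in start tool axes) [ 190.  -513.3  -62. ] turn [0. 0. 0.] min rows 8.8
```

Request:
servo_tool([
  [0,[28,-46,-18],[0,0,0]],
  [0,[28,-46,-18],[0,0,0]],
  [0,[28,-46,-18],[0,0,0]],
  [0,[28,-46,-18],[0,0,0]],
  [0,[28,-46,-18],[0,0,0]],
  [0,[28,-46,-18],[0,0,0]],
  [0,[28,-46,-18],[0,0,0]],
  [0,[28,-46,-18],[0,0,0]],
])

```text
clock: 2.3
eef_pos: [293.4, -172.0, 376.1]
tcp_rot: [3.141, -0.001, 0.319]
contact_force: [1.5, 0.5, -0.1]
opening: -0.003
```

Request:
servo_tool([
  [0,[30,-40,0],[0,0,9]],
  [0,[30,-40,0],[0,0,9]],
  [0,[0,0,0],[0,9,0]],
  [0,[0,0,0],[0,9,0]],
  [0,[0,0,0],[0,9,0]],
])

```text
clock: 2.92
eef_pos: [329.1, -89.9, 375.9]
tcp_rot: [3.14, -0.477, 0.039]
contact_force: [-0.2, 0.2, 0.4]
opening: 0.003
```

Run:
```python
from h import *
s=sense();print(s["eef_pos"],s["tcp_rot"],s["clock"],s["qpos"])
im=grab_frame("wrist"); cv2.imwrite("pics/w1.png",im)
for t in ["manifold","red_tip","wheel_hub","gate_handle","gate_rail","set_clip","tin"]:
    for b in boxes_of("wrist",t)[:2]:
        P=w("wrist",b["centre"]); print(t,round(b["conf"],2),P.round(0),proj("wrist",P).round(0))
cv2.imwrite("pics/s1.png",cv2.resize(grab_frame("side")[130:330,160:460],None,fx=2.6,fy=2.6,interpolation=2))
```

```text
[329.07172915 -89.91021196 375.88961496] [ 3.13965732 -0.47700566  0.03853304] 2.925 [-0.51407363 -0.53730389  2.19609898  0.2743255   1.0833637   0.93877886]
manifold 0.56 [550. -65.  75.] [309. 110.]
red_tip 0.66 [625. -72. 101.] [315.  56.]
wheel_hub 0.63 [551. -61.  76.] [306. 110.]
gate_rail 0.93 [554. -64.  77.] [308. 108.]
set_clip 0.58 [463. 248.  64.] [107. 161.]
tin 0.64 [462. 248.  61.] [108. 162.]
tin 0.57 [ 398. -126.   49.] [345. 212.]
```

View pics/w1.png

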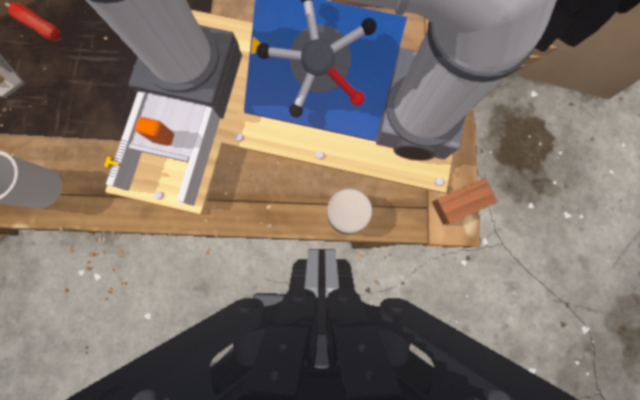

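```bash
cat >> h.py <<'E'
from scipy.optimize import least_squares
def man(m,P): return np.r_[m[0],m[1],0]+R.from_euler("z",m[2]).apply(P)
def ball(th,r=85): return np.array([47.5,-90,101])+r*(np.cos(th)*np.array([0,-1,0])+np.sin(th)*np.array([-.866,0,-.5]))
def fitm(c,balls,handle,clip):
    K=np.array(c["intrinsics"]);T=np.array(c["world_to_cam"])
    pr=lambda P:(lambda q:q[:2]/q[2])(K@(T@np.r_[P,1])[:3])
    def f(v):
        m=v[:3]; e=[]
        for k,b in balls: e+=list(pr(man(m,ball(v[3]+k*np.deg2rad(72))))-b)
        e+=list(pr(man(m,[-60-v[4]*0+v[4],130,103]))-handle)
        e+=list(pr(man(m,[v[5],188,64]))-clip)
        return e
    return least_squares(f,[560,25,-.1,.7,0,-100])
E
python3 - <<'E'
from h import *
im=cv2.imread("pics/w1.png");h=cv2.cvtColor(im,cv2.COLOR_BGR2HSV)
def cc(lo,hi,win):
    x0,y0,x1,y1=win;m=cv2.inRange(h[y0:y1,x0:x1],lo,hi);ys,xs=np.nonzero(m);print(win,len(xs),xs.mean()+x0,ys.mean()+y0,xs.min()+x0,xs.max()+x0,ys.min()+y0,ys.max()+y0)
    return np.array([xs.mean()+x0,ys.mean()+y0])
clip=cc((20,120,100),(35,255,255),(100,150,125,175))
for wn in [(285,98,310,122),(252,36,272,60),(357,14,380,38)]: cc((0,0,0),(179,255,75),wn)
cc((0,150,80),(8,255,255),(320,60,370,110)); cc((170,150,80),(179,255,255),(320,60,370,110))
cc((8,150,100),(16,255,255),(130,110,180,150))
cv2.imwrite("pics/c1.png",cv2.resize(np.hstack([im[100:210,95:225],im[0:110,245:400]]),None,fx=2.8,fy=2.8,interpolation=2))
b=[(0,(357,98)),(1,(296,110)),(2,(263,48)),(4,(369,26))]
r=fitm(get_calibration("wrist"),b,np.array([150,128]),clip);print(r.x,r.fun.round(1))
E
```

```text
(100, 150, 125, 175) 87 109.74712643678161 161.9655172413793 104 118 157 166
(285, 98, 310, 122) 109 295.39449541284404 110.46788990825688 290 301 105 116
(252, 36, 272, 60) 141 262.6170212765957 50.70921985815603 257 268 43 58
(357, 14, 380, 38) 164 368.4878048780488 26.134146341463413 362 375 19 34
(320, 60, 370, 110) 99 352.4040404040404 92.97979797979798 333 361 70 102
(320, 60, 370, 110) 299 344.9096989966555 85.31103678929766 328 363 68 104
(130, 110, 180, 150) 621 153.49597423510465 130.4621578099839 135 172 118 143
[ 5.95611371e+02  2.16406083e+01 -1.81534764e-01  5.77016310e-01
 -5.62274078e+01 -1.73509210e+02] [ 0.3  0.1 -0.5 -0.8  0.5  0.9  0.7  0.  -4.  -1.3  3.3  1.1]
```

View pics/c1.png

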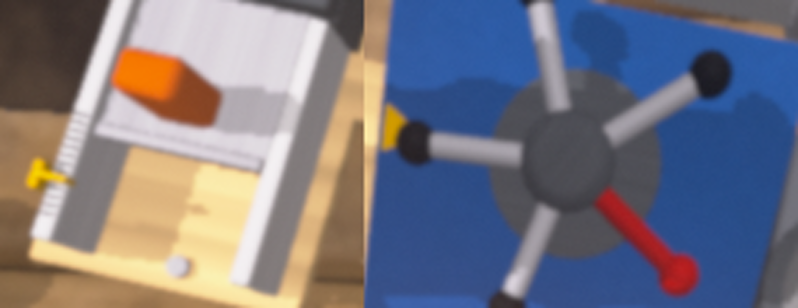

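```bash
cat >> h.py <<'E'
def fpos(m,deg,r=62,above=-8): # fingertip TCP world: 'above' the plane along axis
    return man(m,ball(np.deg2rad(deg),r)+above*np.array([-.5,0,.866]))
E
python3 - <<'E'
from h import *
b=[(0,(357,98)),(1,(295.5,110.5)),(2,(263,49)),(4,(368.5,26)),(3,(308,1))]
r=fitm(get_calibration("wrist"),b[:4],np.array([148,126]),np.array([113.5,163.5]));print(r.x.round(3),r.fun.round(1))
m=r.x[:3];np.save("m.npy",m)
for P in [[47.5,-90,115],[-270,0,0]]: print(proj("wrist",man(m,P)))
print("proj arrow",proj("wrist",man(m,np.array([47.5,0,101])-30*np.array([-.5,0,.866]))))
print("corner bars rail end", [proj("wrist",man(m,[x,188,56])).round(0) for x in (-90,-100,-110,-120,-130,-140)])
Q=tilt(m[2],35)
p,_=pose(); A=fpos(m,69,62,90); B=fpos(m,69)
print(A,B); rel(A,Q); print("after turn:");rel(A,None,(p,Q)); rel(B,None,(A,Q))
E
```

```text
[ 5.93802e+02  2.20410e+01 -1.69000e-01  5.81000e-01 -5.09990e+01
 -1.69946e+02] [ 0.1  0.1 -0.2 -0.8 -0.1  0.7  0.4 -0.  -0.8 -0.3  0.6  0.2]
[317.60095089  51.39103002]
[227.43175068 252.4763364 ]
proj arrow [265.19952856  48.24769236]
corner bars rail end [array([132., 118.]), array([131., 124.]), array([129., 130.]), array([127., 136.]), array([125., 141.]), array([123., 147.])]
[527.96917121 -80.56170409 149.99900678] [576.27023516 -88.80835319  65.13100678]
total shift(in start tool axes) [ 75.2  -2.4 291. ] turn [-6.1  8.1 10.1] min rows 4.8
after turn:
total shift(in start tool axes) [ 29.7 -43.1 296. ] turn [0. 0. 0.] min rows 4.8
total shift(in start tool axes) [-8.5  0.  97.6] turn [0. 0. 0.] min rows 1.6
```

Request:
servo_tool([
  [0,[0,0,0],[-3,4,5]],
  [0,[0,0,0],[-3,4,5]],
  [0,[5,-7,49],[0,0,0]],
  [0,[5,-7,49],[0,0,0]],
  [0,[5,-7,49],[0,0,0]],
  [0,[5,-7,49],[0,0,0]],
  [0,[5,-7,49],[0,0,0]],
  [0,[5,-8,49],[0,0,0]],
])

```text
clock: 4.38
eef_pos: [528.4, -79.1, 149.8]
tcp_rot: [-3.14, -0.61, -0.167]
contact_force: [0.7, -1.7, 0.6]
opening: -0.003
```

```bash
cat >> h.py <<'E'
def arc(m,a0,a1,n,r=62,above=-8,Q=None):
    p,q=pose();Q=Q or q
    pts=[p]+[fpos(m,a,r,above) for a in np.linspace(a0,a1,n)]
    for a,b in zip(pts[:-1],pts[1:]): print(Q.inv().apply(b-a).round(1).tolist())
E
python3 - <<'E'
from h import *
m=np.load("m.npy");s=sense();print(s["qpos"].round(2),s["tcp_rot"],s["eef_pos"],s["clock"]);Q=tilt(m[2],35);rel(fpos(m,69,62,90),Q)
rel(fpos(m,69),Q)
arc(m,69,140,13)
cv2.imwrite("pics/w2.png",grab_frame("wrist"))
E
```

```text
[-0.14  0.14  2.34 -0.22  0.05  1.81] [-3.13993018 -0.61018529 -0.1671552 ] [528.35115954 -79.09277227 149.80457254] 4.375
total shift(in start tool axes) [ 0.   1.5 -0.2] turn [-0.2  0.   0.1] min rows 0.0
total shift(in start tool axes) [-8.5  1.8 97.4] turn [-0.2  0.   0.1] min rows 1.6
[-8.5, 1.8, 97.4]
[-2.0, -6.1, -0.2]
[-1.3, -6.3, -0.1]
[-0.7, -6.4, -0.0]
[-0.0, -6.4, 0.0]
[0.6, -6.4, 0.1]
[1.3, -6.3, 0.1]
[1.9, -6.1, 0.2]
[2.5, -5.9, 0.2]
[3.1, -5.6, 0.3]
[3.7, -5.2, 0.3]
[4.2, -4.8, 0.4]
[4.7, -4.4, 0.4]
```

View pics/w2.png

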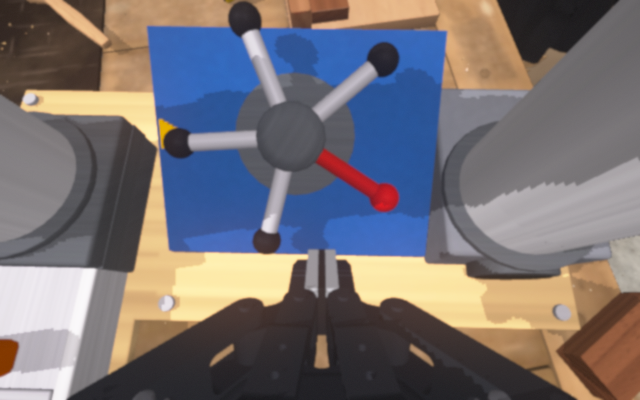

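Run:
```python
from h import *
poses=[((.353,1.633,1.155),np.hypot(196.48,593.31),231.28),((.14,2.34,.05),0,0)]
s=sense();q=s["qpos"];e=s["eef_pos"]
P=[([.353006,1.633425,1.155189],np.hypot(196.46,593.31),231.27),(q[[1,2,4]],np.hypot(e[0],e[1]),e[2]),([-.5373,2.1961,1.0834],np.hypot(329.07,89.91),375.9)]
A=[];b=[]
for q,r,z in P[:]:
    a1,a2=q[0],q[0]+q[1]; a3=a2+q[2]
    A.append([np.sin(a1),np.sin(a2),np.sin(a3),0]);b.append(r);A.append([np.cos(a1),np.cos(a2),np.cos(a3),1]);b.append(z)
x,res,_,_=np.linalg.lstsq(np.array(A),np.array(b),rcond=None);print(x,np.array(A)@x-b)
L1,L2,d,h=x
m=np.load("m.npy")
for t in (30,35,40):
  for deg in (69,90,140,46):
   for ab in(-8,40,90):
    p=fpos(m,deg,62,ab);r=np.hypot(p[0],p[1])-d*np.sin(np.deg2rad(t));z=p[2]+d*np.cos(np.deg2rad(t))-h
    D=np.hypot(r,z);g=np.arccos((L1**2+L2**2-D*D)/(2*L1*L2));q3=np.pi-g
    q2=np.arctan2(r,z)-np.arccos((L1**2+D*D-L2**2)/(2*L1*D))
    print(t,deg,ab,"q5=",round(np.pi-np.deg2rad(t)-q2-q3,3))
```

```text
[510.15734945 483.28557802 300.39100995 259.14173403] [ -6.48848056  11.04407658   6.57488918 -13.33331926  -4.01456859
   2.28924268]
30 69 -8 q5= 0.029
30 69 40 q5= 0.115
30 69 90 q5= 0.219
30 90 -8 q5= 0.021
30 90 40 q5= 0.108
30 90 90 q5= 0.213
30 140 -8 q5= 0.069
30 140 40 q5= 0.152
30 140 90 q5= 0.25
30 46 -8 q5= 0.055
30 46 40 q5= 0.14
30 46 90 q5= 0.241
35 69 -8 q5= -0.115
35 69 40 q5= -0.024
35 69 90 q5= 0.086
35 90 -8 q5= -0.123
35 90 40 q5= -0.031
35 90 90 q5= 0.079
35 140 -8 q5= -0.072
35 140 40 q5= 0.014
35 140 90 q5= 0.118
35 46 -8 q5= -0.087
35 46 40 q5= 0.002
35 46 90 q5= 0.108
40 69 -8 q5= -0.265
40 69 40 q5= -0.17
40 69 90 q5= -0.055
40 90 -8 q5= -0.273
40 90 40 q5= -0.178
40 90 90 q5= -0.062
40 140 -8 q5= -0.22
40 140 40 q5= -0.13
40 140 90 q5= -0.021
40 46 -8 q5= -0.235
40 46 40 q5= -0.143
40 46 90 q5= -0.031
```

Request:
servo_tool([
  [0,[0,0,0],[6,-1.7,0]],
  [0,[0,0,0],[6,-1.7,0]],
  [0,[0,0,0],[6,-1.6,0]],
])

```text
clock: 4.8
eef_pos: [510.0, -92.3, 138.7]
tcp_rot: [-3.083, -0.522, -0.168]
contact_force: [-0.1, 0.2, -0.5]
opening: 0.002
```

Run:
```python
from h import *
m=np.load("m.npy");s=sense();print(s["qpos"].round(2),s["eef_pos"],s["clock"]);
p,q=pose();print(q.as_matrix()[:,2].round(3), R.from_euler("z",-m[2]).apply(q.as_matrix()[:,2]))
rel(fpos(m,69,62,30));rel(fpos(m,69))
arc(m,69,140,13)
```

```text
[-0.25  0.15  2.31  0.54  0.19  0.97] [510.02888067 -92.30411394 138.65168205] 4.8
[ 0.501 -0.026 -0.865] [ 0.49807479  0.05910715 -0.86511725]
total shift(in start tool axes) [ 19.4 -11.1  58.8] turn [0. 0. 0.] min rows 1.0
total shift(in start tool axes) [19.4 -8.9 96.7] turn [0. 0. 0.] min rows 1.6
[19.4, -8.9, 96.7]
[-2.0, -6.1, 0.4]
[-1.3, -6.2, 0.4]
[-0.7, -6.4, 0.4]
[-0.0, -6.4, 0.4]
[0.6, -6.4, 0.4]
[1.3, -6.3, 0.4]
[1.9, -6.1, 0.4]
[2.5, -5.9, 0.3]
[3.1, -5.6, 0.3]
[3.7, -5.2, 0.3]
[4.2, -4.8, 0.3]
[4.7, -4.3, 0.3]
```

Request:
servo_tool([
  [0,[0,0,0],[0,0,0]],
  [0,[0,0,0],[3,0,0]],
  [0,[0,0,0],[3,0,0]],
  [0,[0,0,0],[4,0,0]],
  [0,[0,0,0],[0,0,0]],
])

```text
clock: 5.42
eef_pos: [508.8, -94.3, 138.6]
tcp_rot: [-2.917, -0.521, -0.172]
contact_force: [-0.4, 0.6, -0.7]
opening: -0.004
```

```bash
cat > st.py <<'E'
from h import *
m=np.load("m.npy");s=sense();print(s["qpos"].round(2),s["eef_pos"].round(1),s["clock"],s["contact_force"].round(1));
p,q=pose();print("z in man",R.from_euler("z",-m[2]).apply(q.as_matrix()[:,2]).round(3),"x",R.from_euler("z",-m[2]).apply(q.as_matrix()[:,0]).round(3))
E
python3 - <<'E'
from st import *
rel(fpos(m,69,62,30));rel(fpos(m,69))
E
```

```text
[-0.41  0.18  2.3   1.04  0.39  0.35] [508.8 -94.3 138.6] 5.425 [-0.4  0.6 -0.7]
z in man [ 0.486  0.221 -0.846] x [ 0.868 -0.003  0.497]
total shift(in start tool axes) [20.2 -3.5 60.6] turn [0. 0. 0.] min rows 1.0
total shift(in start tool axes) [20.3  4.9 97.7] turn [0. 0. 0.] min rows 1.6
```

Request:
servo_tool([
  [0,[20,5,0],[0,0,0]],
  [0,[0,0,25],[0,0,0]],
  [0,[0,0,25],[0,0,0]],
  [0,[0,0,25],[0,0,0]],
  [0,[0,0,23],[0,0,0]],
  [0,[0,0,0],[0,0,0]],
])

```text
clock: 6.18
eef_pos: [575.9, -86.6, 63.9]
tcp_rot: [-2.917, -0.519, -0.169]
contact_force: [-0.6, -0.6, 0.2]
opening: -0.001
```

Run:
```python
from st import *
rel(fpos(m,69));arc(m,69,140,14)
cv2.imwrite("pics/w3.png",grab_frame("wrist"))
```

```text
[-0.33  0.42  2.21  1.47  0.3  -0.04] [575.9 -86.6  63.9] 6.175 [-0.6 -0.6  0.2]
z in man [ 0.483  0.223 -0.846] x [0.868 0.    0.496]
total shift(in start tool axes) [ 1.2  1.9 -1.2] turn [0. 0. 0.] min rows 0.0
[1.2, 1.9, -1.2]
[-1.9, -5.5, 1.3]
[-1.3, -5.6, 1.3]
[-0.8, -5.7, 1.3]
[-0.2, -5.8, 1.3]
[0.4, -5.7, 1.3]
[0.9, -5.7, 1.3]
[1.5, -5.6, 1.3]
[2.0, -5.4, 1.2]
[2.5, -5.2, 1.2]
[3.0, -4.9, 1.1]
[3.5, -4.6, 1.0]
[3.9, -4.3, 1.0]
[4.3, -3.9, 0.9]
```

View pics/w3.png

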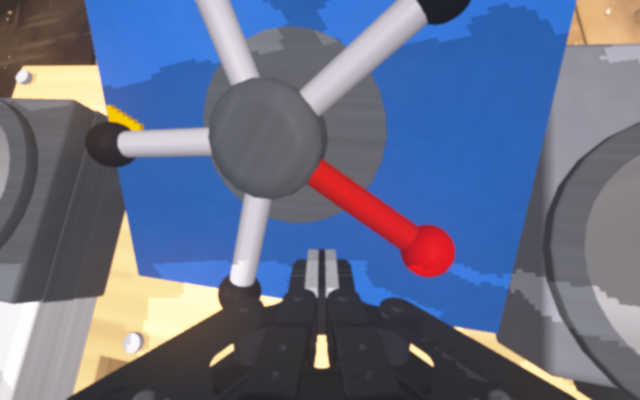

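Request:
servo_tool([
  [0,[-1,-5.5,0],[0,0,0]],
  [0,[-1,-5.6,1.2],[0,0,0]],
  [0,[-0.8,-5.7,1.3],[0,0,0]],
  [0,[-0.2,-5.8,1.3],[0,0,0]],
  [0,[0.4,-5.7,1.3],[0,0,0]],
  [0,[0.9,-5.7,1.3],[0,0,0]],
  [0,[1.5,-5.6,1.3],[0,0,0]],
  [0,[2,-5.4,1.2],[0,0,0]],
])

```text
clock: 7.22
eef_pos: [585.5, -43.7, 67.8]
tcp_rot: [-2.918, -0.524, -0.171]
contact_force: [-1.5, -6.4, 0.6]
opening: -0.002
```

Request:
servo_tool([
  [0,[2.5,-5.2,1.2],[0,0,0]],
  [0,[3,-4.9,1.1],[0,0,0]],
  [0,[3.5,-4.6,1.0],[0,0,0]],
  [0,[3.9,-4.3,1.0],[0,0,0]],
  [0,[4.3,-3.9,0.9],[0,0,0]],
  [0,[0,0,0],[0,0,0]],
])

```text
clock: 7.98
eef_pos: [603.6, -22.0, 76.0]
tcp_rot: [-2.917, -0.523, -0.169]
contact_force: [-0.9, -1.9, -1.8]
opening: 0.002
```

```bash
cat >> h.py <<'E'
def wheel(m,cam="wrist"):
    im=grab_frame(cam);h=cv2.cvtColor(im,cv2.COLOR_BGR2HSV)
    k=(cv2.inRange(h,(0,170,90),(6,255,255))|cv2.inRange(h,(172,170,90),(179,255,255)))
    lab=np.zeros_like(k)
    sc=[]
    K=get_calibration(cam)
    ths=np.deg2rad(np.arange(0,225,.5))
    for th in ths:
        v=0
        for r in np.linspace(30,92,32):
            u=proj(cam,man(m,ball(th,r))).round().astype(int)
            if 0<=u[0]<640 and 0<=u[1]<400: v+=k[u[1],u[0]]>0
        sc.append(v)
    sc=np.array(sc);i=sc>=.85*max(sc.max(),1)
    print("wheel",np.rad2deg(ths[i]).mean(),"deg, score",sc.max(),"of 32",np.rad2deg(ths[i][[0,-1]]))
    return im
E
python3 - <<'E'
from st import *
im=wheel(m)
cv2.imwrite("pics/w4.png",im)
d=R.from_euler("z",-m[2]).apply(p-man(m,[0,0,0])); e=d-np.array([47.5,-90,101]); print("finger deg",np.rad2deg(np.arctan2(e@[-.866,0,-.5],-e[1])),"r",np.hypot(e@[-.866,0,-.5],e[1]),"above",e@[-.5,0,.866])
E
```

```text
[-0.16  0.4   2.19  1.44  0.22  0.14] [603.6 -22.   76. ] 7.975 [-0.9 -1.9 -1.8]
z in man [ 0.487  0.223 -0.845] x [ 0.866 -0.     0.499]Traceback (most recent call last):
  File "<stdin>", line 2, in <module>
  File "h.py", line 46, in wheel
    u=proj(cam,man(m,ball(th,r))).round().astype(int)
      ~~~~^^^^^^^^^^^^^^^^^^^^^^^
  File "h.py", line 7, in proj
    c=get_calibration(cam);K=np.array(c["intrinsics"]);T=np.array(c["world_to_cam"])
ValueError: time passes only in moves, steps and waits
```

Too many calibration calls; cache it.

```bash
cat >> h.py <<'E'
def proj(cam,P,_c={}):
    if cam not in _c: _c[cam]=get_calibration(cam)
    c=_c[cam];K=np.array(c["intrinsics"]);T=np.array(c["world_to_cam"])
    q=K@(T@np.r_[P,1])[:3]; return q[:2]/q[2]
def finger(m):
    p,_=pose();d=R.from_euler("z",-m[2]).apply(p-man(m,[0,0,0])); e=d-np.array([47.5,-90,101]); print("finger deg",np.rad2deg(np.arctan2(e@[-.866,0,-.5],-e[1])).round(1),"r",np.hypot(e@[-.866,0,-.5],e[1]).round(1),"above",e@[-.5,0,.866])
E
python3 - <<'E'
from st import *
im=wheel(m)
cv2.imwrite("pics/w4.png",im)
finger(m)
E
```

```text
[-0.16  0.4   2.19  1.44  0.22  0.13] [603.5 -22.1  76.1] 8.025 [-1.1 -1.6 -1.4]
z in man [ 0.487  0.223 -0.845] x [ 0.866 -0.     0.499]
wheel 81.78947368421052 deg, score 17 of 32 [76.5 87. ]
finger deg 141.1 r 61.9 above -6.333411657086604
```

View pics/w4.png

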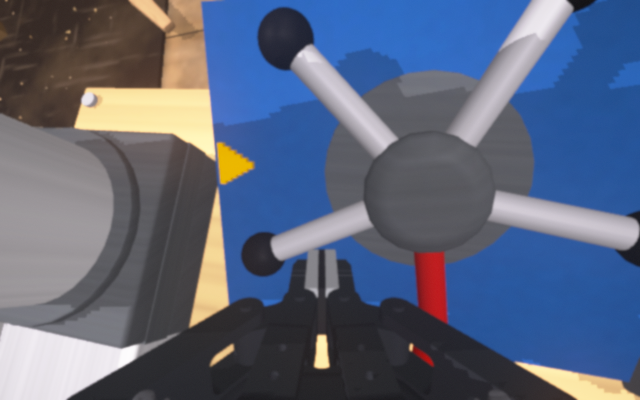

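Run:
```python
from st import *
a=p-55*q.as_matrix()[:,2]; b=fpos(m,50,62)-55*q.as_matrix()[:,2]
print((q.inv().apply(b-a)).round(1))
pts=[fpos(m,x) for x in np.linspace(50,121,14)]
for u,v in zip(pts[:-1],pts[1:]): print(q.inv().apply(v-u).round(1).tolist())
```

```text
[-0.16  0.4   2.19  1.44  0.22  0.13] [603.5 -22.1  76.1] 8.075 [-1.3 -1.  -1.3]
z in man [ 0.487  0.223 -0.844] x [ 0.866 -0.     0.499]
[ -8.6  86.2 -18. ]
[-3.6, -4.6, 1.1]
[-3.1, -4.9, 1.1]
[-2.6, -5.2, 1.2]
[-2.1, -5.4, 1.2]
[-1.6, -5.6, 1.3]
[-1.0, -5.7, 1.3]
[-0.5, -5.7, 1.3]
[0.1, -5.8, 1.3]
[0.7, -5.7, 1.3]
[1.2, -5.6, 1.3]
[1.8, -5.5, 1.3]
[2.3, -5.3, 1.2]
[2.8, -5.1, 1.2]
```

Request:
servo_tool([
  [0,[0,2,-25],[0,0,0]],
  [0,[0,0,-30],[0,0,0]],
  [0,[-3,28,-6],[0,0,0]],
  [0,[-3,28,-6],[0,0,0]],
  [0,[-3,28,-6],[0,0,0]],
  [0,[0,0,25],[0,0,0]],
  [0,[0,0,0],[0,0,0]],
])

```text
clock: 8.95
eef_pos: [566.6, -111.5, 94.9]
tcp_rot: [-2.915, -0.522, -0.171]
contact_force: [-0.2, 0.1, 0.0]
opening: -0.004
```

Run:
```python
from st import *
wheel(m);rel(fpos(m,50,62))
```

```text
[-0.39  0.35  2.2   1.23  0.35  0.16] [ 566.6 -111.5   94.9] 8.95 [-0.2  0.1  0. ]
z in man [ 0.486  0.224 -0.845] x [ 0.867 -0.001  0.499]
wheel 81.25 deg, score 32 of 32 [76.  86.5]
total shift(in start tool axes) [ 0.4  0.6 29.9] turn [0. 0. 0.] min rows 0.5
```

Request:
servo_tool([
  [0,[0,1,30],[0,0,0]],
  [0,[-3.6,-4.6,1.1],[0,0,0]],
  [0,[-3.1,-4.9,1.1],[0,0,0]],
  [0,[-2.6,-5.2,1.2],[0,0,0]],
  [0,[-2.1,-5.4,1.2],[0,0,0]],
  [0,[-1.6,-5.6,1.3],[0,0,0]],
  [0,[-1,-5.7,1.3],[0,0,0]],
  [0,[-0.5,-5.7,1.3],[0,0,0]],
])

```text
clock: 10.0
eef_pos: [576.9, -69.3, 63.7]
tcp_rot: [-2.917, -0.525, -0.17]
contact_force: [-1.2, -4.5, 5.9]
opening: -0.003
```

Request:
servo_tool([
  [0,[0.1,-5.8,1.3],[0,0,0]],
  [0,[0.7,-5.7,1.3],[0,0,0]],
  [0,[1.2,-5.6,1.3],[0,0,0]],
  [0,[1.8,-5.5,1.3],[0,0,0]],
  [0,[2.3,-5.3,1.2],[0,0,0]],
  [0,[2.8,-5.1,1.2],[0,0,0]],
  [0,[0,0,0],[0,0,0]],
])

```text
clock: 10.88
eef_pos: [589.3, -36.7, 67.3]
tcp_rot: [-2.917, -0.523, -0.169]
contact_force: [0.4, -3.0, -0.8]
opening: -0.003
```

Run:
```python
from st import *
wheel(m);finger(m)
a=p-55*q.as_matrix()[:,2]; b=fpos(m,45,62)-55*q.as_matrix()[:,2]
print((q.inv().apply(b-a)).round(1))
```

```text
[-0.2   0.41  2.21  1.56  0.24 -0.02] [589.3 -36.7  67.3] 10.875 [ 0.4 -3.  -0.8]
z in man [ 0.487  0.223 -0.844] x [ 0.866 -0.     0.5  ]
wheel 134.25 deg, score 32 of 32 [129.5 139. ]
finger deg 120.5 r 61.9 above -8.195137096275584
[  9.4  73.3 -17. ]
```

Request:
servo_tool([
  [0,[3.2,-4.8,1.1],[0,0,0]],
  [0,[3.6,-4.5,1.0],[0,0,0]],
  [0,[0,2,-25],[0,0,0]],
  [0,[0,0,-30],[0,0,0]],
  [0,[1,27,-6.5],[0,0,0]],
  [0,[1,27,-6.5],[0,0,0]],
  [0,[0.6,26.6,-6],[0,0,0]],
  [0,[0,0,25],[0,0,0]],
])

```text
clock: 11.92
eef_pos: [570.0, -118.3, 98.8]
tcp_rot: [-2.916, -0.526, -0.171]
contact_force: [0.7, 0.3, -1.0]
opening: 0.001
```

Run:
```python
from st import *
wheel(m);rel(fpos(m,46,62))
pts=[fpos(m,x) for x in np.linspace(46,94,9)]
for u,v in zip(pts[:-1],pts[1:]): print(q.inv().apply(v-u).round(1).tolist())
```

```text
[-0.4   0.35  2.19  1.2   0.36  0.18] [ 570.  -118.3   98.8] 11.925 [ 0.7  0.3 -1. ]
z in man [ 0.49   0.222 -0.843] x [ 0.865 -0.002  0.502]
wheel 143.5 deg, score 32 of 32 [138.5 148.5]
total shift(in start tool axes) [-0.8 -1.6 28.5] turn [0. 0. 0.] min rows 0.5
[-4.3, -4.8, 1.1]
[-3.7, -5.2, 1.2]
[-3.2, -5.5, 1.3]
[-2.5, -5.8, 1.3]
[-1.9, -6.0, 1.4]
[-1.3, -6.2, 1.4]
[-0.6, -6.3, 1.4]
[0.1, -6.3, 1.4]
```

Request:
servo_tool([
  [0,[-0.8,-1,28],[0,0,0]],
  [0,[-4.3,-4.8,1.1],[0,0,0]],
  [0,[-3.7,-5.2,1.2],[0,0,0]],
  [0,[-3.2,-5.5,1.3],[0,0,0]],
  [0,[-2.5,-5.8,1.3],[0,0,0]],
  [0,[-1.9,-6,1.4],[0,0,0]],
  [0,[-1.3,-6.2,1.4],[0,0,0]],
  [0,[-0.6,-6.3,1.4],[0,0,0]],
])

```text
clock: 12.98
eef_pos: [575.3, -68.6, 65.2]
tcp_rot: [-2.916, -0.524, -0.17]
contact_force: [0.4, -5.2, 1.9]
opening: -0.001
```

Run:
```python
from st import *
finger(m);im=wheel(m);cv2.imwrite("pics/w5.png",im)
print("arrow",proj("wrist",man(m,np.array([47.5,0,101])-30*np.array([-.5,0,.866]))),"tip pred 170,175,180",[proj("wrist",man(m,ball(np.deg2rad(t)))).round(1) for t in (170,175,180)])
```

```text
[-0.29  0.41  2.23  1.54  0.28 -0.08] [575.3 -68.6  65.2] 12.975 [ 0.4 -5.2  1.9]
z in man [ 0.488  0.223 -0.844] x [ 0.866 -0.001  0.5  ]
finger deg 87.7 r 61.7 above -5.812621718239814
wheel 171.5 deg, score 32 of 32 [166.5 176.5]
arrow [174.5197591  129.24808057] tip pred 170,175,180 [array([150.5, 164.6]), array([146.4, 149.9]), array([143.2, 134.6])]
```

View pics/w5.png

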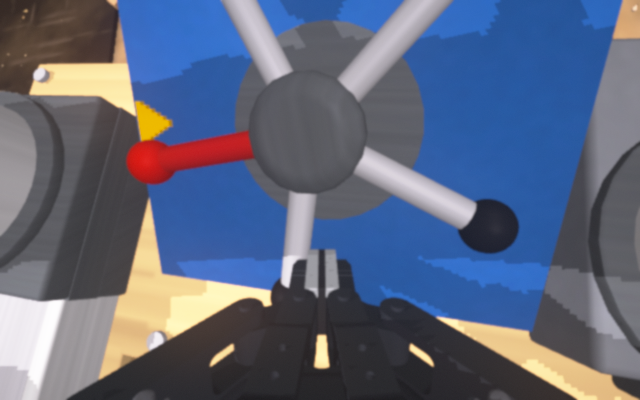

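Request:
servo_tool([
  [0,[0,-5,1.1],[0,0,0]],
  [0,[0.5,-4.5,1],[0,0,0]],
  [0,[0,0,0],[0,0,0]],
])

```text
clock: 13.4
eef_pos: [576.8, -58.8, 65.0]
tcp_rot: [-2.916, -0.523, -0.169]
contact_force: [-0.0, -2.8, 0.3]
opening: 0.002
```

Run:
```python
from st import *
finger(m);im=wheel(m)
h=cv2.cvtColor(im,cv2.COLOR_BGR2HSV)
y=cv2.inRange(h,(20,150,120),(35,255,255));y[:, 260:]=0
ys,xs=np.nonzero(y);i=xs>=xs.max()-1;print("arrow tip seen",xs[i].mean(),ys[i].mean(),len(xs))
print("arrow pred",proj("wrist",man(m,np.array([47.5,0,101])-30*np.array([-.5,0,.866]))),"tip pred 175,180,185",[proj("wrist",man(m,ball(np.deg2rad(t)))).round(1) for t in (175,180,185)],"hub top",proj("wrist",man(m,np.array([47.5,-90,101])+14*np.array([-.5,0,.866]))))
cv2.imwrite("pics/w6.png",cv2.resize(im[60:260,100:400],None,fx=2.5,fy=2.5,interpolation=2))
```

```text
[-0.26  0.41  2.23  1.56  0.27 -0.07] [576.8 -58.8  65. ] 13.4 [-0.  -2.8  0.3]
z in man [ 0.487  0.224 -0.845] x [0.866 0.    0.499]
finger deg 96.9 r 62.4 above -5.850067830473449
wheel 181.5 deg, score 32 of 32 [176.5 186.5]
arrow tip seen 161.42857142857142 106.28571428571429 73
arrow pred [188.49637171 129.42518966] tip pred 175,180,185 [array([162.4, 150.4]), array([159.4, 135. ]), array([157.5, 119.1])] hub top [325.77543607 144.04434165]
```

View pics/w6.png

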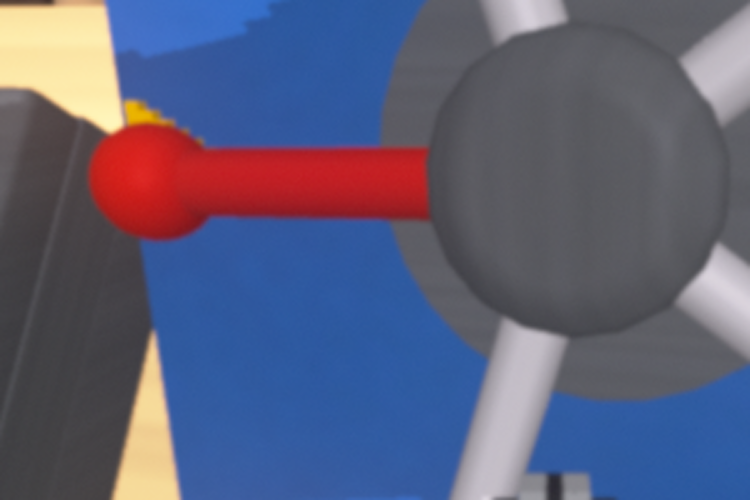

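Run:
```python
from st import *
for t in (174,176,178,180,182,184,186):
    a=np.deg2rad(t);b=a-np.deg2rad(72)
    f=lambda a,r:proj("wrist",man(m,ball(a,r)))
    u=f(a,76)-f(a,30);v=f(b,60)-f(b,30)
    print(t,"red rise over run",round(u[1]/u[0],3),"k-1 run over rise",round(v[0]/v[1],3), f(a,85).round(1),f(a,28).round(1),f(b,28).round(1))
im=cv2.imread("pics/w6.png") # measure
h=cv2.cvtColor(im,cv2.COLOR_BGR2HSV);k=cv2.inRange(h,(0,170,90),(6,255,255))|cv2.inRange(h,(172,170,90),(179,255,255))
xs=np.arange(230,420);c=[np.nonzero(k[:,x])[0].mean() for x in xs];print("red slope",np.polyfit(xs,c,1), 60+np.mean(c)/2.5)
```

```text
[-0.26  0.41  2.23  1.56  0.27 -0.07] [576.7 -58.8  64.9] 13.45 [ 0.7 -2.9  0.8]
z in man [ 0.486  0.224 -0.845] x [ 0.867 -0.     0.499]
174 red rise over run -0.081 k-1 run over rise -0.219 [163.1 153.5] [271.3 144.7] [319.5 200.4]
176 red rise over run -0.044 k-1 run over rise -0.255 [161.7 147.4] [271.  142.5] [317.4 199.8]
178 red rise over run -0.008 k-1 run over rise -0.292 [160.4 141.2] [270.8 140.3] [315.4 199.1]
180 red rise over run 0.028 k-1 run over rise -0.33 [159.4 135. ] [270.7 138.1] [313.4 198.4]
182 red rise over run 0.064 k-1 run over rise -0.368 [158.5 128.7] [270.6 135.8] [311.5 197.6]
184 red rise over run 0.1 k-1 run over rise -0.408 [157.7 122.3] [270.6 133.6] [309.5 196.7]
186 red rise over run 0.136 k-1 run over rise -0.449 [157.2 115.9] [270.7 131.3] [307.6 195.8]
red slope [3.56082178e-03 1.81105040e+02] 132.90421052631578
```

Request:
servo_tool([
  [0,[0,2,-10],[0,0,0]],
  [0,[0,0,-25],[0,0,0]],
  [0,[0,0,-30],[0,0,0]],
  [0,[0,0,-35],[0,0,0]],
  [0,[-20,0,-30],[-3,0,0]],
  [0,[-20,0,-20],[-5,-2,0]],
  [0,[0,0,0],[-5,-3,0]],
  [0,[0,0,0],[0,0,0]],
])

```text
clock: 14.45
eef_pos: [472.6, -70.6, 166.0]
tcp_rot: [-3.065, -0.457, -0.157]
contact_force: [-0.3, -0.2, -0.1]
opening: 0.002
```

Run:
```python
from st import *
wheel(m)
Q=tilt(m[2],25);zt=R.from_euler("z",-m[2]).apply(Q.as_matrix()[:,2])
T=np.array([-111,130,80])+19*zt; A=man(m,T-110*zt)
print(A);rel(A,Q);rel(A,None,(p,Q))
cv2.imwrite("pics/w7.png",grab_frame("wrist"))
```

```text
[-0.23  0.03  2.32  0.32  0.36  1.21] [472.6 -70.6 166. ] 14.45 [-0.3 -0.2 -0.1]
z in man [ 0.439  0.082 -0.895] x [0.897 0.011 0.441]
wheel 180.75 deg, score 32 of 32 [176.5 185. ]
[468.35442256 175.34039688 162.47400862]
total shift(in start tool axes) [ -39.7 -242.7    3.1] turn [-4.8 -1.2  0.7] min rows 3.9
total shift(in start tool axes) [ -42.8 -241.7  -16.1] turn [0. 0. 0.] min rows 3.9
```

Request:
servo_tool([
  [0,[0,0,0],[-4.8,-1.2,0.7]],
  [60,[-8.6,-48,-3.2],[0,0,0]],
  [60,[-8.6,-48,-3.2],[0,0,0]],
  [60,[-8.6,-48,-3.2],[0,0,0]],
  [60,[-8.6,-48,-3.2],[0,0,0]],
  [60,[-8.6,-48,-3.2],[0,0,0]],
  [60,[0,0,0],[0,0,0]],
  [60,[0,0,0],[0,0,0]],
])

```text
clock: 15.55
eef_pos: [462.8, 166.3, 165.9]
tcp_rot: [-3.115, -0.433, -0.166]
contact_force: [0.1, -0.9, -0.5]
opening: 0.704
```

Run:
```python
from st import *
Q=tilt(m[2],25);zt=R.from_euler("z",-m[2]).apply(Q.as_matrix()[:,2])
T=np.array([-111,130,80])+19*zt; A=man(m,T)
rel(A,Q)
im=grab_frame("wrist");cv2.imwrite("pics/w8.png",im)
c=[proj("wrist",man(m,P)) for P in ([-111,130,103],[-140,130,52],[-170,188,66],[-170,178,66],[-170,198,66],[-140,170,52],[-140,90,52],[-98,148,103],[-98,112,103],[-124,148,103],[-124,112,103])]
print(np.round(c,0).tolist())
v=im.copy()
for u in c: cv2.circle(v,tuple(int(x) for x in u.round()),1,(255,0,255),-1)
cv2.imwrite("pics/w8o.png",cv2.resize(v,None,fx=1.25,fy=1.25,interpolation=2))
```

```text
[ 0.51  0.09  2.24 -0.52  0.51  2.66] [462.8 166.3 165.9] 15.55 [ 0.1 -0.9 -0.5]
z in man [ 0.419  0.028 -0.907] x [0.908 0.003 0.419]
total shift(in start tool axes) [  2.6  -6.6 115. ] turn [-1.6  0.2  0.2] min rows 1.8
[[308.0, 197.0], [311.0, 238.0], [239.0, 273.0], [252.0, 274.0], [227.0, 273.0], [266.0, 237.0], [357.0, 238.0], [284.0, 179.0], [333.0, 179.0], [283.0, 215.0], [333.0, 215.0]]
```

View pics/w8o.png

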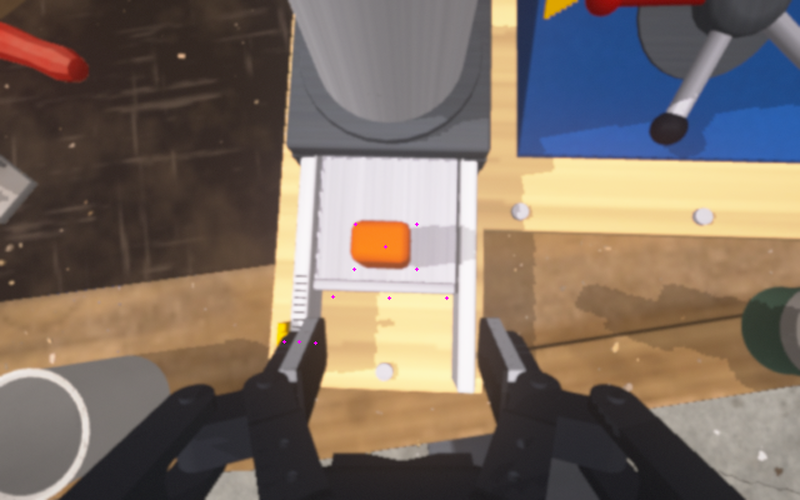

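Request:
servo_tool([
  [60,[5,-8,0],[-1.6,0,0]],
  [60,[0,0,29],[0,0,0]],
  [60,[0,0,29],[0,0,0]],
  [60,[0,0,29],[0,0,0]],
  [60,[0,0,26],[0,0,0]],
  [60,[0,0,0],[0,0,0]],
])

```text
clock: 16.35
eef_pos: [516.0, 163.6, 65.4]
tcp_rot: [3.139, -0.432, -0.169]
contact_force: [-0.2, -0.0, 0.0]
opening: 0.703
```

Request:
servo_tool([
  [0,[0,0,0],[0,0,0]],
  [0,[0,0,0],[0,0,0]],
  [0,[0,0,0],[0,0,0]],
  [0,[0,0,0],[0,0,0]],
], force=50)

```text
clock: 16.85
eef_pos: [519.3, 172.1, 69.0]
tcp_rot: [-3.127, -0.439, -0.169]
contact_force: [6.5, 29.2, -17.8]
opening: 0.416
```

Run:
```python
from st import *
print(s["opening"]*85.4)
im=grab_frame("wrist");cv2.imwrite("pics/w9.png",im)
d=R.from_euler("z",-m[2]).apply(p-man(m,[0,0,0]));print("tcp in man",d)
for P in ([-140,130,54],[-170,188,66]): print(proj("wrist",man(m,P)))
u=q.inv().apply(R.from_euler("z",m[2]).apply([-1,0,0]));print("pull dir in tool",u)
```

```text
[ 0.47  0.36  2.2  -0.88  0.32  3.02] [519.3 172.1  69. ] 16.85 [  6.5  29.2 -17.8]
z in man [ 0.425  0.014 -0.905] x [ 0.905 -0.     0.425]
35.49970396341039
tcp in man [-98.73773269 135.40864974  69.03504697]
[329.17183859 338.4311601 ]
[211.05229282 408.52255639]
pull dir in tool [-0.90509385 -0.00588538 -0.42517112]
```

View pics/w9.png

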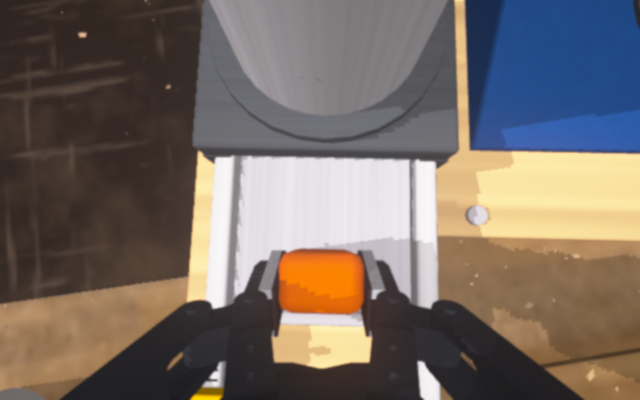

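Request:
servo_tool([
  [60,[0,0,0],[0,0,0]],
  [60,[0,0,0],[0,0,0]],
  [60,[0,0,0],[0,0,0]],
  [60,[0,0,-30],[0,0,0]],
  [60,[0,0,-40],[0,0,0]],
  [60,[0,0,-40],[0,0,-10]],
  [60,[0,0,0],[0,0,-10]],
  [60,[0,0,0],[0,0,-10]],
])

```text
clock: 17.9
eef_pos: [470.8, 173.7, 167.8]
tcp_rot: [2.911, -0.374, 0.405]
contact_force: [-0.3, 1.0, -0.0]
opening: 0.703
```

Request:
servo_tool([
  [60,[0,0,0],[0,0,-10]],
  [60,[0,0,0],[0,0,-10]],
  [60,[0,0,0],[0,0,-10]],
  [60,[0,0,0],[0,0,-10]],
  [60,[0,0,0],[0,0,-10]],
  [60,[0,0,0],[0,0,-10]],
  [60,[0,0,0],[0,0,-10]],
  [60,[0,0,0],[0,0,-10]],
])

```text
clock: 18.9
eef_pos: [470.7, 173.3, 166.9]
tcp_rot: [2.731, 0.147, 1.726]
contact_force: [0.1, 0.3, 0.3]
opening: 0.7
```

Request:
servo_tool([
  [60,[0,0,0],[0,0,-10]],
  [60,[0,0,0],[0,0,-10]],
  [60,[0,0,0],[0,0,-10]],
  [60,[0,0,0],[0,0,-10]],
  [60,[0,0,0],[0,0,-10]],
  [60,[0,0,0],[0,0,-10]],
  [60,[0,0,0],[0,0,-10]],
  [60,[0,0,0],[0,0,0]],
])

```text
clock: 19.9
eef_pos: [470.7, 173.4, 166.9]
tcp_rot: [3.141, 0.435, 2.972]
contact_force: [-0.5, 1.1, 0.5]
opening: 0.7
```

Run:
```python
from st import *
Q=tilt(m[2],25)*R.from_euler("z",180,degrees=True);zt=R.from_euler("z",-m[2]).apply(Q.as_matrix()[:,2])
T=np.array([-111,130,80])+19*zt
rel(man(m,T-110*zt),Q)
im=grab_frame("wrist");v=im.copy()
for P in ([-111,130,103],[-140,130,54],[-170,188,66],[-170,178,66],[-170,198,66]):
    u=proj("wrist",man(m,P)); print(P,u.round(1)); cv2.circle(v,tuple(int(x) for x in u.round()),1,(255,0,255),-1)
cv2.imwrite("pics/w10.png",im);cv2.imwrite("pics/w10o.png",cv2.resize(v,None,fx=1.25,fy=1.25,interpolation=2))
```

```text
[ 0.54  0.11  2.21 -0.55  0.55 -0.42] [470.7 173.4 166.9] 19.9 [-0.5  1.1  0.5]
z in man [ 0.422  0.    -0.907] x [-0.907  0.    -0.422]
total shift(in start tool axes) [4.3 1.5 2.8] turn [ 0.  -0.1 -0. ] min rows 0.1
[-111, 130, 103] [324.6 224.9]
[-140, 130, 54] [324.2 154.1]
[-170, 188, 66] [408.1 127.6]
[-170, 178, 66] [393.7 127.6]
[-170, 198, 66] [422.5 127.5]
```

View pics/w10o.png

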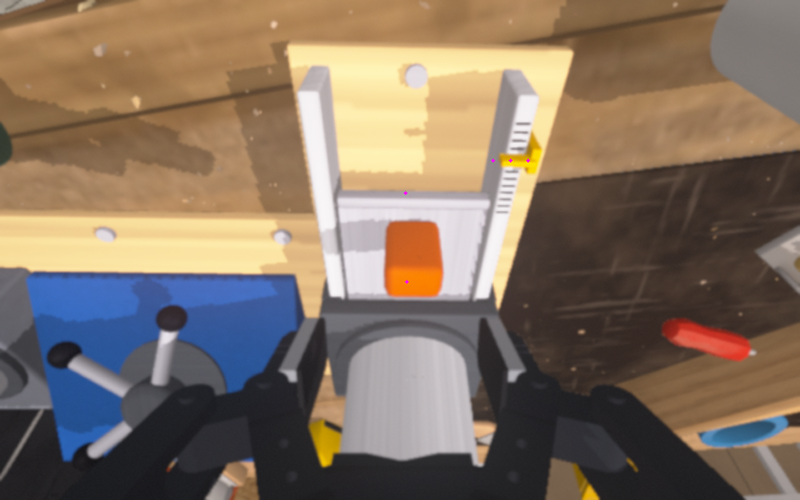

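Request:
servo_tool([
  [60,[4,5.7,0],[0,0,0]],
  [60,[0,0,29],[0,0,0]],
  [60,[0,0,29],[0,0,0]],
  [60,[0,0,29],[0,0,0]],
  [60,[0,0,24],[0,0,0]],
  [60,[0,0,0],[0,0,0]],
])

```text
clock: 20.7
eef_pos: [513.9, 171.9, 62.9]
tcp_rot: [-3.14, 0.433, 2.973]
contact_force: [0.0, 0.4, 0.9]
opening: 0.703
```

Request:
servo_tool([
  [0,[0,0,0],[0,0,0]],
  [0,[0,0,0],[0,0,0]],
  [0,[0,0,0],[0,0,0]],
  [0,[0,0,0],[0,0,0]],
], force=50)

```text
clock: 21.2
eef_pos: [514.7, 173.0, 65.4]
tcp_rot: [3.14, 0.437, 2.973]
contact_force: [-4.6, 5.0, 5.7]
opening: 0.411
```

Run:
```python
from st import *
print(s["opening"]*85.4)
d=R.from_euler("z",-m[2]).apply(p-man(m,[0,0,0]));print("tcp in man",d)
for P in ([-140,134,54],[-170,192,66],[-170,134,54]): print(proj("wrist",man(m,P)))
u=q.inv().apply(R.from_euler("z",m[2]).apply([-1,0,0]));print("pull dir in tool",u)
```

```text
[ 0.48  0.37  2.21 -0.9   0.33 -0.1 ] [514.7 173.   65.4] 21.2 [-4.6  5.   5.7]
z in man [ 0.423  0.002 -0.906] x [-0.906 -0.001 -0.423]
35.07490381133322
tcp in man [-103.40351987  135.49142772   65.41385873]
[320.3671549  200.79062505]
[479.37599166 162.7050964 ]
[320.38231628 144.52057935]
pull dir in tool [ 0.90617172  0.0017033  -0.42290651]
```

Request:
servo_tool([
  [0,[2.95,0,-1.37],[0,0,0]],
  [0,[2.95,0,-1.37],[0,0,0]],
  [0,[2.95,0,-1.37],[0,0,0]],
  [0,[2.95,0,-1.37],[0,0,0]],
  [0,[2.95,0,-1.37],[0,0,0]],
  [0,[2.95,0,-1.37],[0,0,0]],
  [0,[2.95,0,-1.37],[0,0,0]],
  [0,[2.95,0,-1.37],[0,0,0]],
])

```text
clock: 22.2
eef_pos: [490.4, 177.7, 65.5]
tcp_rot: [3.139, 0.438, 2.973]
contact_force: [8.2, 3.1, -5.8]
opening: 0.416
```

Run:
```python
from st import *
d=R.from_euler("z",-m[2]).apply(p-man(m,[0,0,0]));print("tcp in man",d)
im=grab_frame("wrist");cv2.imwrite("pics/w11.png",im)
for P in ([-166,134,54],[-170,192,66],[-170,188,66]): print(proj("wrist",man(m,P)))
cv2.imwrite("pics/w11o.png",cv2.resize(im[40:340,200:600],None,fx=2,fy=2,interpolation=2))
```

```text
[ 0.52  0.35  2.25 -0.95  0.34 -0.01] [490.4 177.7  65.5] 22.2 [ 8.2  3.1 -5.8]
z in man [ 0.424  0.003 -0.906] x [-0.906 -0.001 -0.424]
tcp in man [-128.15652301  135.98409766   65.4849739 ]
[319.27050475 199.25953741]
[457.47173517 211.60174728]
[447.94595005 211.59753365]
```

```bash
cat > edge.py <<'E'
from st import *
def ana(fn,T=None):
    im=cv2.imread(fn);h=cv2.cvtColor(im,cv2.COLOR_BGR2HSV)
    y=cv2.inRange(h,(20,170,120),(35,255,255));y[:60]=0;y[300:]=0;y[:,:370]=0
    n,l,st,_=cv2.connectedComponentsWithStats(y);i=1+np.argmax(st[1:,4]);x0,y0,ww,hh,a=st[i];print("yellow bbox",st[i])
    for c in range(x0,x0+ww,3): r=np.nonzero(l[:,c]==i)[0];print((c,r.min(),r.max(),len(r)),end=" ")
    print()
    return im,h
if __name__=="__main__":
    im,h=ana("pics/w11.png")
    for c0,c1 in ((270,290),(345,365),(370,385)):
        print(c0,[(r,int(h[r,c0:c1,1].mean()),int(h[r,c0:c1,2].mean())) for r in range(165,240,2)])
E
python3 edge.py
```

```text
[ 0.52  0.35  2.25 -0.95  0.34 -0.01] [490.  177.7  65.5] 22.25 [ 5.6  3.4 -3.6]
z in man [ 0.424  0.003 -0.906] x [-0.906 -0.001 -0.424]
yellow bbox [ 431  174   59   50 1423]
(431, np.int64(199), np.int64(205), 7) (434, np.int64(198), np.int64(212), 15) (437, np.int64(198), np.int64(216), 19) (440, np.int64(198), np.int64(216), 19) (443, np.int64(199), np.int64(216), 18) (446, np.int64(199), np.int64(216), 18) (449, np.int64(199), np.int64(216), 18) (452, np.int64(199), np.int64(216), 18) (455, np.int64(199), np.int64(217), 19) (458, np.int64(199), np.int64(218), 20) (461, np.int64(199), np.int64(218), 20) (464, np.int64(197), np.int64(219), 23) (467, np.int64(191), np.int64(222), 32) (470, np.int64(185), np.int64(222), 38) (473, np.int64(178), np.int64(222), 45) (476, np.int64(174), np.int64(222), 49) (479, np.int64(179), np.int64(219), 41) (482, np.int64(184), np.int64(213), 30) (485, np.int64(189), np.int64(207), 19) (488, np.int64(195), np.int64(202), 8) 
270 [(165, 112, 213), (167, 112, 206), (169, 111, 205), (171, 112, 209), (173, 111, 216), (175, 110, 220), (177, 110, 220), 
[... 1042 characters left out ...]
(231, 10, 205), (233, 23, 196), (235, 66, 189), (237, 88, 193), (239, 99, 193)]
370 [(165, 111, 205), (167, 111, 205), (169, 112, 204), (171, 112, 204), (173, 112, 210), (175, 112, 217), (177, 111, 219), (179, 111, 218), (181, 111, 217), (183, 110, 216), (185, 110, 215), (187, 111, 215), (189, 111, 213), (191, 110, 212), (193, 106, 205), (195, 51, 156), (197, 11, 143), (199, 10, 146), (201, 10, 149), (203, 9, 148), (205, 9, 150), (207, 9, 167), (209, 9, 199), (211, 10, 214), (213, 10, 216), (215, 10, 210), (217, 9, 200), (219, 9, 188), (221, 10, 203), (223, 9, 204), (225, 10, 203), (227, 10, 203), (229, 10, 203), (231, 10, 203), (233, 10, 202), (235, 10, 202), (237, 10, 202), (239, 10, 202)]
```

```bash
cat >> edge.py <<'E'
from scipy.optimize import brentq
def solve(row,y,z): return brentq(lambda x:proj("wrist",man(m,[x,y,z]))[1]-row,-260,-60)
E
python3 - <<'E'
from edge import *
for y in (134.,):
  print("edge from z54",solve(206.3,150,54),"from z42",solve(194.5,150,42))
print("clip from front z56",solve(198.5,190,56)+2,"from rear top z66",solve(217,190,66)-2)
for P in ([-166,188,66],[-166,198,66],[-166,178,66],[-166,130,54]): print(P,proj("wrist",man(m,P)).round(1))
E
```

```text
[ 0.52  0.35  2.25 -0.95  0.34 -0.01] [490.  177.7  65.5] 22.25 [ 5.6  3.4 -3.6]
z in man [ 0.424  0.003 -0.906] x [-0.906 -0.001 -0.424]
edge from z54 -161.5760315103771 from z42 -158.26994757887078
clip from front z56 -166.32979410893515 from rear top z66 -168.76285364753468
[-166, 188, 66] [445.3 218.2]
[-166, 198, 66] [468.7 218.3]
[-166, 178, 66] [422.  218.2]
[-166, 130, 54] [310.5 199.3]
```

Request:
servo_tool([
  [0,[1.5,0,-0.7],[0,0,0]],
  [0,[1.5,0,-0.7],[0,0,0]],
  [0,[1.4,0,-0.7],[0,0,0]],
  [0,[0,0,0],[0,0,0]],
])

```text
clock: 22.75
eef_pos: [485.4, 178.6, 65.5]
tcp_rot: [3.139, 0.438, 2.973]
contact_force: [7.0, 4.5, -5.7]
opening: 0.413
```

```bash
cat >> edge.py <<'E'
def meas(fn):
    im=grab_frame("wrist");cv2.imwrite(fn,im);im,h=ana(fn)
    for c0,c1 in ((270,290),(370,385)):
        S=h[:,c0:c1,1].mean(1);V=h[:,c0:c1,2].mean(1)
        a=[r for r in range(150,300) if S[r]>60 and S[r+1]<=60][-1] if 0 else next(r for r in range(150,330) if S[r]<50)
        g=a+4+int(np.argmax(np.diff(V[a+4:a+20])));print("lip bottom row",a,"lip top row",g+.5, "x:",round(solve(a-.5,150,42),1),round(solve(g+.5,150,54),1))
E
python3 - <<'E'
from edge import *
meas("pics/w12.png")
d=R.from_euler("z",-m[2]).apply(p-man(m,[0,0,0]));print("tcp in man",d)
E
```

```text
[ 0.53  0.34  2.25 -0.96  0.34  0.01] [485.4 178.6  65.5] 22.75 [ 7.   4.5 -5.7]
z in man [ 0.424  0.003 -0.906] x [-0.906 -0.001 -0.424]
yellow bbox [ 428  182   58   49 1367]
(428, np.int64(208), np.int64(212), 5) (431, np.int64(206), np.int64(221), 16) (434, np.int64(206), np.int64(224), 19) (437, np.int64(207), np.int64(224), 18) (440, np.int64(207), np.int64(224), 18) (443, np.int64(207), np.int64(224), 18) (446, np.int64(207), np.int64(224), 18) (449, np.int64(207), np.int64(224), 18) (452, np.int64(207), np.int64(225), 19) (455, np.int64(207), np.int64(226), 20) (458, np.int64(207), np.int64(226), 20) (461, np.int64(205), np.int64(228), 24) (464, np.int64(198), np.int64(230), 33) (467, np.int64(191), np.int64(230), 40) (470, np.int64(184), np.int64(230), 47) (473, np.int64(184), np.int64(229), 46) (476, np.int64(190), np.int64(225), 36) (479, np.int64(195), np.int64(219), 25) (482, np.int64(200), np.int64(213), 14) (485, np.int64(205), np.int64(208), 4) 
lip bottom row 194 lip top row 206.5 x: -163.7 -166.2
lip bottom row 196 lip top row 207.5 x: -162.3 -165.5
tcp in man [-133.18892517  136.07252877   65.48049613]
```

Run:
```python
from edge import *
print("clip",solve(206.3,190,56)+2,solve(224.7,190,66)-2)
print("edge",[(r,z,round(solve(r,130,z),2)) for r,z in((207,54),(208,54),(209,54),(195,42),(197,42))])
# refit yaw/pose check: vertical scale
# tick positions along rail left: print V profile on rail
im=cv2.imread("pics/w12.png");g=cv2.cvtColor(im,cv2.COLOR_BGR2GRAY)
for c in (440,448): print(c,g[150:290:1,c].tolist())
```

```text
[ 0.53  0.34  2.25 -0.96  0.34  0.01] [485.4 178.6  65.5] 22.8 [ 7.1  5.6 -5.6]
z in man [ 0.424  0.003 -0.906] x [-0.906 -0.001 -0.424]
clip -166.22612996062244 -168.66246981887082
edge [(207, 54, -165.82), (208, 54, -165.17), (209, 54, -164.52), (195, 42, -162.63), (197, 42, -161.29)]
440 [120, 119, 120, 120, 119, 118, 118, 118, 118, 117, 118, 117, 117, 118, 119, 117, 117, 118, 118, 118, 119, 120, 120, 121, 121, 121, 123, 122, 122, 122, 122, 122, 121, 122, 123, 124, 126, 128, 132, 137, 142, 147, 153, 158, 165, 170, 176, 180, 185, 188, 192, 198, 207, 210, 199, 173, 150, 138, 133, 133, 133, 135, 135, 136, 138, 138, 138, 140, 152, 171, 186, 191, 191, 188, 195, 208, 222, 223, 197, 139, 119, 169, 214, 226, 222, 194, 138, 134, 184, 217, 221, 196, 149, 132, 171, 209, 220, 218, 211, 203, 195, 182, 168, 147, 122, 95, 73, 60, 54, 51, 51, 51, 50, 51, 51, 51, 52, 53, 54, 53, 53, 53, 51, 51, 51, 50, 51, 49, 49, 48, 47, 46, 47, 48, 46, 47, 47, 46, 46, 49]
448 [121, 120, 121, 122, 123, 122, 122, 122, 122, 122, 122, 122, 123, 124, 125, 128, 131, 136, 140, 145, 151, 156, 161, 167, 172, 177, 183, 188, 193, 198, 201, 196, 184, 182, 197, 216, 222, 223, 223, 217, 185, 124, 101, 155, 207, 223, 225, 221, 194, 135, 101, 151, 207, 223, 214, 187, 157, 138, 133, 134, 134, 136, 136, 137, 137, 138, 138, 141, 150, 169, 183, 189, 190, 188, 193, 204, 217, 221, 216, 207, 201, 203, 202, 193, 176, 152, 125, 99, 78, 63, 57, 52, 52, 51, 51, 52, 50, 51, 51, 50, 51, 50, 50, 50, 50, 51, 50, 51, 50, 49, 50, 50, 50, 49, 49, 49, 50, 48, 49, 50, 50, 50, 50, 50, 49, 50, 51, 49, 49, 50, 50, 50, 51, 51, 53, 53, 51, 51, 50, 49]
```

Request:
servo_tool([
  [60,[0,0,0],[0,0,0]],
  [60,[0,0,0],[0,0,0]],
  [60,[0,0,0],[0,0,0]],
  [60,[0,0,-20],[0,0,0]],
  [60,[0,0,-30],[0,0,0]],
  [60,[0,0,-30],[0,0,0]],
  [60,[0,0,-30],[0,0,0]],
  [60,[0,0,0],[0,0,0]],
])

```text
clock: 23.8
eef_pos: [438.6, 185.8, 166.0]
tcp_rot: [3.139, 0.438, 2.973]
contact_force: [0.1, 0.7, 0.5]
opening: 0.701
```

Run:
```python
from edge import *
im=grab_frame("wrist");cv2.imwrite("pics/w13.png",im);ana("pics/w13.png")
h=cv2.cvtColor(im,cv2.COLOR_BGR2HSV);g=cv2.cvtColor(im,cv2.COLOR_BGR2GRAY)
for P in ([-168,130,54],[-168,130,42],[-170,188,66],[-166,188,66],[-170,188,56],[-168,188,54]): print(P,proj("wrist",man(m,P)).round(1))
for c0,c1 in ((285,300),(350,365)): print(c0,[(r,int(h[r,c0:c1,1].mean()),int(h[r,c0:c1,2].mean())) for r in range(110,150)])
c=int(proj("wrist",man(m,[-168,191,66]))[0]);print(c,g[100:150,c].tolist())
for cam in("wrist","side"): wheel(m,cam)
for t in ["tin","pot","offcut"]:
    for cam in ("side","top"):
        for b in boxes_of(cam,t)[:1]: print(cam,t,round(b["conf"],2),w(cam,b["centre"]).round(0))
```

```text
[ 0.61  0.08  2.25 -0.59  0.56 -0.33] [438.6 185.8 166. ] 23.8 [0.1 0.7 0.5]
z in man [ 0.424  0.003 -0.906] x [-0.906 -0.001 -0.424]
yellow bbox [384 147  30  29 375]
(384, np.int64(163), np.int64(164), 2) (387, np.int64(163), np.int64(171), 9) (390, np.int64(163), np.int64(171), 9) (393, np.int64(163), np.int64(171), 9) (396, np.int64(163), np.int64(171), 9) (399, np.int64(163), np.int64(171), 9) (402, np.int64(163), np.int64(172), 10) (405, np.int64(155), np.int64(175), 21) (408, np.int64(147), np.int64(175), 29) (411, np.int64(155), np.int64(169), 15) 
[-168, 130, 54] [316.1 161.4]
[-168, 130, 42] [316.3 152.9]
[-170, 188, 66] [391.9 168.6]
[-166, 188, 66] [391.1 172.8]
[-170, 188, 56] [389.8 160.9]
[-168, 188, 54] [389.  161.5]
285 [(110, 79, 253), (111, 80, 253), (112, 82, 253), (113, 83, 253), (114, 84, 252), (115, 86, 252), (116, 87, 252), (117, 87, 251), (118, 88, 251), (119, 89, 251), (120, 89, 251), (121, 90, 251), (122, 89, 251), (123, 88, 251), (124, 84, 252), (125, 80, 253), (126, 76, 254), (127, 73, 254), (128, 72, 254), (129, 72, 254), (130, 73, 254), (131, 74, 254), 
[... 1047 characters left out ...]
84, 185, 183, 180, 178, 177, 175, 175, 174, 171, 169, 170, 175, 178, 184, 190, 195, 203, 209, 215, 220, 225, 228, 231, 235, 236, 238, 237, 226, 198, 205, 234, 243, 241, 224, 178, 192, 234]h.py:50: RuntimeWarning: Mean of empty slice.
  print("wheel",np.rad2deg(ths[i]).mean(),"deg, score",sc.max(),"of 32",np.rad2deg(ths[i][[0,-1]]))
  ret = ret.dtype.type(ret / rcount)
Traceback (most recent call last):
  File "h.py", line 50, in wheel
    print("wheel",np.rad2deg(ths[i]).mean(),"deg, score",sc.max(),"of 32",np.rad2deg(ths[i][[0,-1]]))
                                                                                     ~~~~~~^^^^^^^^
IndexError: index 0 is out of bounds for axis 0 with size 0
```

Run:
```python
from edge import *
im=cv2.imread("pics/w13.png");h=cv2.cvtColor(im,cv2.COLOR_BGR2HSV);g=cv2.cvtColor(im,cv2.COLOR_BGR2GRAY)
for c0,c1 in ((285,300),(350,362)): print(c0,[(r,int(h[r,c0:c1,1].mean()),int(h[r,c0:c1,2].mean())) for r in range(148,178)])
print(g[155:180,395].tolist())
print("clip z56 front",solve(162.5,190,56)+2,"top rear",solve(171.8,190,66)-2)
for z,rs in((54,(161,162,163,164)),(42,(153,154,155))): print(z,[(r,round(solve(r,130,z),1)) for r in rs])
for t in ["tin","pot","offcut"]:
    for cam in ("side","top"):
        grab_frame(cam)
        for b in boxes_of(cam,t)[:1]: print(cam,t,round(b["conf"],2),w(cam,b["centre"]).round(0))
```

```text
[ 0.61  0.08  2.26 -0.59  0.56 -0.33] [438.4 185.1 164.2] 23.9 [0.2 0.2 0.8]
z in man [ 0.422  0.001 -0.906] x [-0.906 -0.001 -0.422]
285 [(148, 104, 232), (149, 104, 232), (150, 103, 234), (151, 102, 236), (152, 100, 239), (153, 99, 241), (154, 99, 239), (155, 96, 232), (156, 77, 212), (157, 35, 184), (158, 16, 172), (159, 14, 171), (160, 14, 174), (161, 13, 180), (162, 12, 194), (163, 10, 219), (164, 6, 232), (165, 5, 236), (166, 5, 236), (167, 6, 233), (168, 7, 229), (169, 7, 224), (170, 7, 223), (171, 6, 229), (172, 6, 234), (173, 5, 236), (174, 5, 236), (175, 5, 236), (176, 5, 235), (177, 6, 235)]
350 [(148, 104, 231), (149, 105, 231), (150, 105, 232), (151, 104, 234), (152, 102, 237), (153, 101, 239), (154, 100, 240), (155, 100, 239), (156, 97, 232), (157, 76, 212), (158, 33, 185), (159, 15, 175), (160, 13, 175), (161, 13, 177), (162, 12, 180), (163, 12, 194), (164, 9, 219), (165, 6, 232), (166, 5, 237), (167, 5, 238), (168, 5, 236), (169, 7, 231), (170, 6, 226), (171, 7, 223), (172, 7, 226), (173, 6, 230), (174, 6, 231), (175, 6, 231), (176, 6, 231), (177, 6, 231)]
[239, 235, 202, 166, 199, 233, 231, 202, 172, 162, 163, 165, 173, 191, 205, 207, 205, 180, 160, 201, 235, 235, 210, 189, 221]
clip z56 front -167.37205508235422 top rear -169.84561484924413
54 [(161, -169.2), (162, -168.3), (163, -167.3), (164, -166.3)]
42 [(153, -168.7), (154, -167.7), (155, -166.7)]
side tin 0.93 [ 395. -134.   53.]
top tin 0.57 [ 388. -135.   53.]
side pot 0.19 [619. -80. 110.]
top pot 0.6 [460. 421.  81.]
top offcut 0.94 [ 429. -321.   30.]
```

Request:
servo_tool([
  [60,[0,0,-40],[0,0,0]],
  [60,[0,-45,-30],[0,0,0]],
  [60,[0,-45,-20],[0,0,0]],
  [60,[0,-45,0],[0,0,0]],
  [60,[0,-45,0],[0,0,0]],
  [60,[0,-45,0],[0,0,0]],
  [60,[0,0,0],[0,0,0]],
])

```text
clock: 25.38
eef_pos: [362.5, -34.2, 246.0]
tcp_rot: [-3.141, 0.436, 2.966]
contact_force: [0.0, 0.6, 0.9]
opening: 0.705
```

Run:
```python
from edge import *
print([proj("wrist",man(m,ball(np.pi,r))).round(0).tolist() for r in (0,30,85)])
try: wheel(m)
except Exception as e: print(e)
for t in ["tin","pot","offcut"]:
    for cam in ("side","top"):
        cv2.imwrite(f"pics/{cam}9.png",grab_frame(cam))
        for b in boxes_of(cam,t)[:1]: print(cam,t,round(b["conf"],2),w(cam,b["centre"]).round(0))
a=cv2.imread("pics/side0.png");b=cv2.imread("pics/side9.png")
print("pot patch diff side",np.abs(a[230:275,198:230].astype(int)-b[230:275,198:230]).mean())
a=cv2.imread("pics/top0.png");b=cv2.imread("pics/top9.png")
print("pot patch diff top",np.abs(a[235:285,178:210].astype(int)-b[235:285,178:210]).mean())
h=cv2.cvtColor(b,cv2.COLOR_BGR2HSV)
print("fwheel top", end=" ")
try: wheel(m,"top")
except Exception as e: print(e)
```

```text
[-0.05 -0.36  2.38 -0.09  0.68 -1.39] [362.5 -34.2 246. ] 25.375 [0.  0.6 0.9]
z in man [ 0.423 -0.003 -0.906] x [-0.906  0.006 -0.423]
[[326.0, 293.0], [347.0, 293.0], [386.0, 293.0]]
wheel 179.75 deg, score 26 of 32 [175.5 184. ]
side tin 0.72 [ 396. -133.   50.]
top tin 0.48 [508. 169.  52.]
side pot 0.64 [428. 404.  56.]
top pot 0.63 [439. 408.  54.]
side offcut 0.97 [ 426. -325.   35.]
top offcut 0.56 [ 428. -321.   34.]
pot patch diff side 6.832407407407407
pot patch diff top 11.128958333333333
fwheel top wheel 182.0 deg, score 2 of 32 [181.5 182.5]
```

Wheel at about 180°, the bystanders are where they were, the arm is clear, and the gate edge is about 1 mm from the clip. Handing in.

```bash
python3 -c "
from rig import *
print(sign_off())"
```

```text
the job is handed in; nothing more can be done
None
```

I turned the star wheel to the arrow with three pushes, then pulled the gate out to the set clip. I released it, backed the arm clear and handed the job in at about 26 s; sign-off gives no verdict.

**Wheel:** It was at the arrow before I touched the gate. My last fit to the wrist image read 179.75° (target 180° ± 5.7°). An earlier check of the spoke's slope in the image gave about 178.6°.

**Gate:** The front edge is about 1 mm short of the clip, uncertain by about 1–1.5 mm (limit 5 mm). I measured this from pixel rows, because the 12-picture limit was used up and I could not look at it. The individual height references disagreed by up to 3 mm, which looks like a small calibration bias.

**Bystanders:** The last side-camera positions of the pot and offcut match the start within about 3 mm.
- **Tin:** It read (396, -133) at the end. At the start it read (384, -145) while partly hidden, and (398, -126) from the wrist camera, so I take it as unmoved.
- **False readings:** The top camera's last tin report landed on the gate, and one pot reading was off while the arm was in the way. I disregarded both.

**First grip failed:** The first grip on the handle was off centre (about 29 N sideways) and had the last joint at its limit. I let go, turned the gripper half round and gripped again before pulling.

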